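# Read the bead bath with its dip gauge

## Robot

A 6-joint arm with a two-finger parallel gripper is mounted at the origin on a cart in front of the work surface, level with it; the furniture and walls round the work are solid. World frame = base frame: x ahead of the robot, y to its left, z up, the work surface at z = 0. Lengths are in mm, angles in rad, forces in N, time in s.
With the tool pointing down it reaches from about 275 to 825 mm from the base axis. Payload 4.9 kg.
Tool frame: the origin (TCP) lies on the front face of the gripper's body, between the roots of the fingers; the fingertips stand 73 mm ahead of it and the grasp point (between the pads) lies 54 mm ahead of it; z points along the fingers, y is the line along which they close (so a half turn about z gives the same grasp; the last joint's range is limited). The gripper opens to 85 mm and grips with 20 to 120 N. Pads are 22 mm wide; open, the fingers measure 114 mm over their backs; the gripper's body (76 mm by 85 mm) begins 54 mm behind the grasp point. The pads swing forward as they close: fully open they stand 13 mm farther back than shut.
Start: joints at [-1.297, 0.326, -0.193, 1.052, 0, 1.437], TCP at [218.138, -504.91, 303.881] pointing down, gripper open.
Joint ranges: [-2.65, 2.65], [-0.97, 1.79], [-1.3, 1.35], [-1.93, 2.1], [-1.47, 1.37], [-3.14, 3.14]. Speed limits (rad/s): [2.57, 2.57, 3.14, 3.14, 3.14, 3.14].

## Interface

Orientations are given as a 3x3 rotation matrix whose columns are the frame's x, y, z axes.
In Python, from cell import robot, viewer, workorder gives the robot as it stands.
- The arm moves only by the tool play_rows, never from a script. Its argument "steps" is text: rows parted by semicolons, each of 7 numbers parted by spaces: the shift along the tool's x, y, z in m, then the turn, a rotation vector about the tool's x, y, z in rad, then the finger opening in m, from 0 to 0.0854. A call has 1 to 10 rows; each row shifts and turns the commanded pose from where the row before left it, along the tool's axes as they then stand; what a row does not reach is not made up. A row lasts 1/10 s, in which the tool goes at most 50 mm and 8.59 degrees, less where a joint would pass 70% of its speed; a pose out of reach is approached as far as the arm can. A call with a gripper value outside its range is refused whole. The fingers move at their own pace and stop on an object; the grip force is fixed at half the most. Time passes only in rows, so rows that do not move let the fingers close. It gives the time, the measured TCP pose, the force, the opening and the grip force at its end, in the units of the state.
- robot.get_state(): the state, without advancing time (a new reading comes with each control period).
- viewer.read_camera(name): name is "side" or "top" or "wrist"; returns the picture (420x560x3 uint8, blue, green, red); there is no depth.
- viewer.camera_model(name): a dict with "fx", "fy", "cx", "cy" (pixels), "pose" (4x4, takes a point from camera to world coordinates). Camera axes: x right, y up, looking along -z (the intrinsics and any distortion apply to the point x, -y, -z); pixel columns grow to the right and rows downward; lengths in mm; the calibration is good to about 2 mm. A picture is of the moment at which its call begins: read the wrist's pose just before it. camera_model takes no time and is no camera call; for the wrist camera it gives the pose at the moment of the call.
- workorder.job_done(): hands the job in; it is judged then, once.
Trained networks look in the newest picture that a camera, given by its name, has taken for a name from the list of things; names that differ only in an ending like _2 or _b are one class to them, and where a whole thing is asked for, a point or a joint stands for the part that bears it (a point fixed in the world has none). Each returns a list of dicts, best first, with "score" (0 to 1); they miss things now and then, are a little off and sometimes report something else, mostly with a low value. They report only what shows in the picture. A call takes as long as a camera call. They do not tell look-alikes from the thing itself.
- viewer.outline_of(camera, label): "region" (420x560 bool, what is visible of it) and "rect" ([centre column, centre row, width, height] in pixels, round what is visible of it).
The state is a dict: "time": time; "joint_pos": joint angles; "dq": joint speeds; "joint_efforts": joint torques, N m; "position": TCP position; "eef_rot": TCP orientation; "wrist_force": force on the tool from outside, world axes, zero at the start; "ft_torque": the same for the moment, N m; "gripper_width": opening from 0.0 (shut) to 1.0 (fully open); "gripper_force": force on a finger pad.
Only numpy, scipy, OpenCV 4.12 (cv2) and the standard library are available. Lean on these libraries where they do the work, as an engineer would, in place of code of your own. Each camera call takes 0.05 s, during which the arm holds its last target. There are 200 camera calls.

## Task

Check the dry-bead bath with its dip gauge: take the gauge off its cradle by the handle, slide it gently into the bath's inclined guide tube until the collar stops against the tube's mouth, then draw it right out again. Present it for reading: finish while still holding it in the gripper, the rod level and at rest, with its tip about 10 cm above the middle of the white tile. Leave the beaker, the tape roll and the petri dishes where they stand.

Things in the scene. Friction and masses are not known exactly. Their poses are not given: they have to be found in the camera images.
- gauge_grip (a point): Centre of the dip gauge's handle, the place to grasp: black, square-edged, 100 mm long, 14 mm wide (gauge's y), 16 mm high (z). x runs along the gauge to the tip; z is up as it lies in the cradle, axis level, 60 mm above the worktop. Free on both sides for 35 mm either way along x, 44 mm of air beneath. Collar stop face 60 mm, tip 150 mm towards +x.
- gauge_collar (a point): Centre of the collar's stop face (the face towards the tip), on the gauge's axis, 90 mm from the tip; same axes as gauge_grip.
- gauge_tip (a point): The very tip of the gauge rod, on its axis; same axes as gauge_grip.
- gauge: The loose dip gauge, one straight piece, 0.09 kg, 204 mm long: black handle, then a round steel collar (28 mm across, 8 mm thick), then a round steel rod (9 mm across, 90 mm long, last 8 mm tapering to 4 mm) with fine dark rings near the tip. Origin at gauge_collar; x axis from handle to tip.
- guide: Aluminium guide tube fixed on the bath, open at its upper end. Origin: centre of its mouth, 135 mm above the worktop; z points out of the tube along its axis, up and away from the bath, 35 degrees above horizontal (the rod goes in along -z). Bore 15 mm across, 115 mm deep, opening to 22 mm at the mouth; rim 30 mm across outside, on which the collar stops.
- bath: Dry-bead bath, fixed: white casing 130 mm (x) by 110 mm (y), 65 mm high, grey lid with steel handle on its far half (top at 108 mm). Origin at the centre of its underside. The guide tube's mouth is 85 mm to -x of it, on its middle line; the rod goes in towards +x and downwards.
- cradle: Fixed cradle: grey base plate 205 by 60 mm, 8 mm thick, with two notched aluminium posts 32 mm wide, 12 mm thick, 66 mm high (under the rod, 55 mm to +x of the origin) and 62 mm high (under the handle's end, 104 mm to -x). Lift the gauge 20 mm to clear the notches. Origin on the worktop about under the collar's stop face; x points the same way as the gauge's.
- tile: White tile lying fixed on the worktop, 90 by 90 mm, 6 mm thick. Origin at the centre of its underside, on the worktop.
- beaker_mid (a point): Centre of the small clear glass beaker (44 mm across, 58 mm high), a loose bystander; z up.
- tape_mid (a point): Centre of the roll of tape (55 mm across, 19 mm high), a loose bystander lying flat; z up.
- petri_mid (a point): Centre of the two stacked petri dishes (61 mm across, 30 mm high), loose bystanders; z up.
Not all that is in view belongs to the job. Of the things that look like the tile, the largest one is meant.

How it is judged:
By the outcome, as a careful person would: the job done as asked, in the order asked, and still so for the second after the job is handed in, while the arm keeps its last pose, push and grip.
It also fails if it takes over 48 s, if anything falls off the work surface, if the arm or the gripper's body presses on something with over 40 N, if the wrist force passes 120 N, or if a joint passes its speed limit or range.

## Working session

There is one attempt and no reset: what is moved stays moved. The work goes in short steps, Python scripts to look and compute and a tool call to move; the robot and the scene stay as the last step left them, time stands still between calls to the robot, and variables do not carry over. Pictures are saved under pics/ and viewed, at most 10 in all, crops included, and the job is handed in when it is done.

Besides the shell and the picture viewer there is one more tool, called after "Request:" as name(argument=value, ...), one argument or row to a line, values as JSON. play_rows: Moves the arm, as the interface text tells. Its arguments: {"type":"object","properties":{"steps":{"type":"string"}},"required":["steps"]}

```bash
mkdir -p pics
cat > h.py <<'E'
import numpy as np, cv2
from cell import robot, viewer, workorder
np.set_printoptions(precision=3,suppress=True)
def proj(m,p):
    c=np.linalg.inv(m['pose'])@np.r_[p,1]; return np.array([m['cx']+m['fx']*c[0]/-c[2], m['cy']-m['fy']*c[1]/-c[2]])
def ray(m,uv):
    d=np.array([(uv[0]-m['cx'])/m['fx'],-(uv[1]-m['cy'])/m['fy'],-1]); P=np.array(m['pose']); return P[:3,3],P[:3,:3]@d
def onz(m,uv,z):
    o,d=ray(m,uv); return o+d*(z-o[2])/d[2]
E
python3 - <<'E'
from h import *
for c in ['top','side']:
    im=viewer.read_camera(c); cv2.imwrite(f'pics/{c}0.png',im); m=viewer.camera_model(c); print(c,{k:(np.array(v) if k=='pose' else v) for k,v in m.items()})
    for l in ['gauge','gauge_grip','gauge_tip','guide','bath','cradle','tile','beaker_mid','tape_mid','petri_mid']:
        r=viewer.outline_of(c,l); print(l,[(round(x['score'],2),np.round(x['rect'],1).tolist()) for x in r[:4]])
print(robot.get_state()['time'])
E
```

```text
top {'fx': 481.6189998733455, 'fy': 481.6189998733455, 'cx': 272.3328428829059, 'cy': 202.22967401125288, 'pose': array([[  -0.023,    0.995,   -0.094,  485.483],
       [  -0.999,   -0.019,    0.036,   65.995],
       [   0.034,    0.094,    0.995, 1088.827],
       [   0.   ,    0.   ,    0.   ,    1.   ]])}
gauge [(0.69, [351.9, 271.3, 90.3, 12.4])]
gauge_grip [(0.77, [350.5, 271.8, 98.3, 19.2])]
gauge_tip [(0.86, [350.8, 272.5, 96.1, 16.6])]
guide [(0.83, [162.8, 262.4, 41.6, 20.2]), (0.61, [315.5, 191.4, 27.4, 27.2])]
bath [(0.9, [145.7, 257.4, 73.3, 57.5])]
cradle [(0.9, [349.3, 272.4, 94.0, 41.4])]
tile [(0.82, [194.2, 171.0, 28.6, 31.6]), (0.74, [253.2, 128.7, 33.8, 28.8]), (0.58, [250.1, 188.4, 47.2, 44.2]), (0.51, [255.6, 237.2, 20.1, 20.7])]
beaker_mid [(0.75, [255.1, 238.6, 19.8, 20.3]), (0.2, [350.8, 274.4, 96.0, 18.0])]
tape_mid [(0.67, [241.6, 299.6, 24.1, 26.1]), (0.21, [350.2, 272.9, 97.6, 19.1]), (0.21, [163.5, 261.4, 41.2, 14.5])]
petri_mid [(0.89, [315.2, 191.7, 30.0, 27.4]), (0.53, [255.3, 237.2, 25.3, 22.5])]
side {'fx': 389.9501450277593, 'fy': 389.9501450277593, 'cx': 289.01362511480045, 'cy': 215.78994225869445, 'pose': array([[   0.973,   -0.201,    0.114,  662.893],
       [   0.231,    0.84 ,   -0.491, -371.538],
       [   0.002,    0.504,    0.863,  833.802],
       [   0.   ,    0.   ,    0.   ,    1.   ]])}
gauge [(0.92, [205.8, 288.1, 50.1, 88.5])]
gauge_grip [(0.61, [204.5, 287.6, 49.4, 85.9])]
gauge_tip [(0.74, [203.1, 287.4, 51.2, 79.7])]
guide [(0.69, [272.4, 134.0, 18.7, 19.4]), (0.2, [314.4, 231.5, 39.6, 37.8])]
bath [(0.61, [278.5, 136.6, 52.8, 61.9])]
cradle [(0.93, [208.9, 300.2, 69.6, 93.2])]
tile [(0.63, [314.3, 229.1, 41.6, 42.5]), (0.63, [372.8, 246.2, 29.9, 25.6]), (0.58, [341.0, 190.6, 26.0, 25.2])]
beaker_mid [(0.85, [267.4, 215.2, 26.1, 28.3])]
tape_mid [(0.76, [220.8, 199.8, 23.9, 26.8])]
petri_mid [(0.67, [298.6, 279.9, 26.0, 30.3])]
1.1
```

Run:
```python
from h import *
t=cv2.imread('pics/top0.png')[110:325,90:420]; s=cv2.imread('pics/side0.png')[90:350,160:420]
cv2.imwrite('pics/t.png',cv2.resize(t,None,fx=2.4,fy=2.4,interpolation=cv2.INTER_CUBIC))
cv2.imwrite('pics/s.png',cv2.resize(s,None,fx=2.3,fy=2.3,interpolation=cv2.INTER_CUBIC))
```

```text
(no output)
```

View pics/t.png

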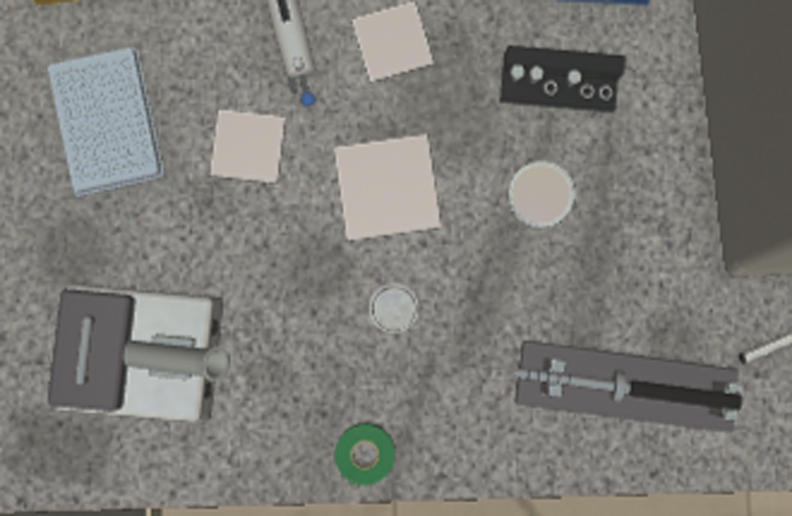

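View pics/s.png

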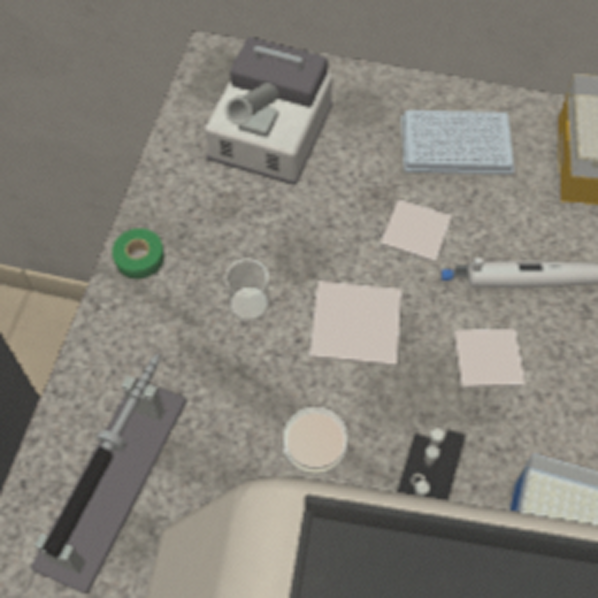

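The top crop shows the gauge at px (349,271), tip left at (306,266). Tile candidates are (194,171) small, (253,129) small and (250,188) large at about 44 px ≈ 90 mm, so I choose the large one. The petri dish at (315,191) is round and the blue pad at the far left isn't square. The gauge's look-alikes are the pipette/probe at (213,130) and a white stick at right (400,258); the one on the cradle, with collar and black handle, is the right one. The guide mouth is at (180,261).

Run:
```python
from h import *
mt,ms=viewer.camera_model('top'),viewer.camera_model('side')
T=lambda u,v:(u/2.4+90,v/2.4+110); S=lambda u,v:(u/2.3+160,v/2.3+90)
def tri(a,b):
    o1,d1=ray(mt,a);o2,d2=ray(ms,b)
    s=np.linalg.lstsq(np.c_[d1,-d2],o2-o1,rcond=None)[0]; p,q=o1+d1*s[0],o2+d2*s[1]
    return (p+q)/2,np.linalg.norm(p-q)
for n,a,b,z in [('collar',(621,387),(110,437),60),('tip',(517,374),(155,358),60),('hend',(741,401),(47,548),60),('mouth',(217,362),(239,110),135),
  ('tileL',(336,147),(320,283),6),('tileT',(427,136),(402,290),6),('tileR',(440,227),(397,362),6),('tileB',(349,239),(311,356),6),
  ('bathBL',(201,420),(208,157),65),('bathTL',(214,298),(285,178),65),('lidTL',(66,290),(327,68),75),('lidBL',(49,408),(238,40),75),('beaker',(393,309),(247,290),0),('tape',(365,454),(138,253),10)]:
    p,e=tri(T(*a),S(*b)); print(n,p,round(e,1),'| top@z',onz(mt,T(*a),z)[:2],'side@z',onz(ms,S(*b),z)[:2])
# box corner upper right in top view
for z in (0,100,200,300): print('box',z,onz(mt,T(727,275),z)[:2], onz(mt,T(693,0),z)[:2])
for z in (0,100,200,300): print('side beige', z,onz(ms,S(165,530),z)[:2],onz(ms,S(270,482),z)[:2])
r=viewer.outline_of('top','tile')
for x in r:
    if abs(x['rect'][0]-250)<8: 
        v,u=np.nonzero(x['region']); print('tile mask',onz(mt,(u.mean(),v.mean()),6))
```

```text
collar [ 433.639 -127.382   73.874] 3.0 | top@z [ 431.561 -130.718] side@z [ 430.877 -122.33 ]
tip [446.033 -37.959  62.301] 1.6 | top@z [445.216 -38.526] side@z [446.13  -36.663]
hend [ 417.521 -232.815   76.617] 0.5 | top@z [ 416.617 -237.594] side@z [ 411.911 -229.875]
mouth [464.787 213.248 141.179] 2.0 | top@z [463.714 213.847] side@z [463.951 218.851]
tileL [615.328 100.843  62.419] 77.9 | top@z [659.812 121.175] side@z [575.689 112.985]
tileT [654.565  41.041 140.71 ] 17.4 | top@z [668.865  34.987] side@z [662.843 124.857]
tileR [627.452  31.045   6.504] 91.5 | top@z [582.041  24.641] side@z [672.623  39.7  ]
tileB [ 577.849  114.019 -169.509] 18.6 | top@z [572.422 110.272] side@z [585.697  25.95 ]
bathBL [409.496 249.289   5.954] 3.0 | top@z [412.328 238.771] side@z [428.858 205.521]
bathTL [514.024 231.73   21.75 ] 11.6 | top@z [518.044 227.051] side@z [516.947 197.317]
lidTL [527.914 352.964  75.743] 1.1 | top@z [527.423 352.986] side@z [528.288 353.909]
lidBL [424.414 361.794  87.624] 6.1 | top@z [426.504 366.684] side@z [417.551 372.924]
beaker [506.361  70.513  34.071] 1.8 | top@z [506.173  70.323] side@z [500.559  89.694]
tape [375.293  98.889  14.067] 2.5 | top@z [373.741  98.509] side@z [375.027 101.674]
box 0 [ 531.409 -247.524] [ 799.169 -226.63 ]
box 100 [ 527.191 -218.73 ] [ 770.359 -199.754]
box 200 [ 522.973 -189.935] [ 741.55  -172.879]
box 300 [ 518.755 -161.141] [ 712.74  -146.004]
side beige 0 [ 493.086 -177.877] [ 576.833 -110.687]
side beige 100 [ 513.452 -201.103] [ 587.155 -141.972]
side beige 200 [ 533.817 -224.329] [ 597.476 -173.256]
side beige 300 [ 554.182 -247.556] [ 607.797 -204.541]
tile mask [761.317  67.598   6.   ]
tile mask [621.298  74.783   6.   ]
tile mask [506.746  71.69    6.   ]
```

View pics/side0.png

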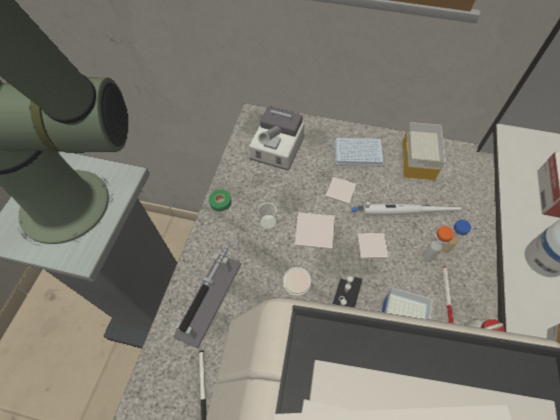

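The side view shows the arm's base at left, the gauge on its cradle at (205,288), and a large beige appliance at lower right (x>515, y<-190), which the arm must avoid.

```bash
cat >> h.py <<'E'
from scipy.linalg import expm, logm
from scipy.spatial.transform import Rotation as Rn
def cur():
    s=robot.get_state(); T=np.eye(4); T[:3,:3]=s['eef_rot']; T[:3,3]=s['position']; return s,T
def rot_for(g,flip):
    g=np.array(g)/np.linalg.norm(g); y=np.cross([0,0,1],g); y/=np.linalg.norm(y); z=-np.cross(g,y)
    x=g*flip; return np.c_[x,np.cross(z,x),z]
def plan(R,p,N,T0=None):
    """p = TCP mm; prints the row repeated N times"""
    if T0 is None: T0=cur()[1]
    T=np.eye(4);T[:3,:3]=R;T[:3,3]=p; r=np.linalg.inv(T0)@T
    rv=Rn.from_matrix(r[:3,:3]).as_rotvec(); print('total shift',r[:3,3],'turn',rv,'deg',np.degrees(np.linalg.norm(rv)))
    t=np.real(expm(np.real(logm(r))/N)); print('row x%d: %s %s'%(N,np.round(t[:3,3]/1000,4),np.round(Rn.from_matrix(t[:3,:3]).as_rotvec(),4)), 'mm',np.linalg.norm(t[:3,3]).round(1))
E
python3 - <<'E'
from h import *
s,T=cur(); print(s['time'],T,s['joint_pos'],s['wrist_force'])
g=[.142,.99,0]
for f in (1,-1): plan(rot_for(g,f),[424,-187,250],20)
E
```

```text
1.15 [[   0.918    0.397    0.     218.161]
 [   0.397   -0.918   -0.    -504.903]
 [   0.       0.      -1.     303.892]
 [   0.       0.       0.       1.   ]] [-1.297  0.326 -0.193  1.052  0.     1.437] [-0.359 -0.189  0.523]
total shift [ 315.045 -210.185   53.9  ] turn [ 0.   -0.   -1.02] deg 58.46938379627332
row x20: [ 0.02  -0.002  0.003] [ 0.    -0.    -0.051] mm 20.0
total shift [ 315.045 -210.185   53.9  ] turn [-0.    -0.     2.121] deg 121.5306162682469
row x20: [-0.001 -0.023  0.003] [-0.    -0.     0.106] mm 23.2
```

Request:
play_rows(
  steps="0.0315 -0.021 0.0054 0 0 0 0.085; 0.0315 -0.021 0.0054 0 0 0 0.085; 0.0315 -0.021 0.0054 0 0 0 0.085; 0.0315 -0.021 0.0054 0 0 0 0.085; 0.0315 -0.021 0.0054 0 0 0 0.085; 0.0315 -0.021 0.0054 0 0 0 0.085; 0.0315 -0.021 0.0054 0 0 0 0.085; 0.0315 -0.021 0.0054 0 0 0 0.085; 0.0315 -0.021 0.0054 0 0 0 0.085; 0.0315 -0.021 0.0054 0 0 0 0.085",
)

```text
time: 2.15
position: [424.8, -185.9, 249.9]
eef_rot: [[0.918, 0.397, 0.001], [0.397, -0.918, -0.0], [0.0, 0.001, -1.0]]
wrist_force: [1.1, 0.5, 0.2]
gripper_width: 0.994
gripper_force: 0.0
```

Request:
play_rows(
  steps="0 0 0 0 0 -0.102 0.085; 0 0 0 0 0 -0.102 0.085; 0 0 0 0 0 -0.102 0.085; 0 0 0 0 0 -0.102 0.085; 0 0 0 0 0 -0.102 0.085; 0 0 0 0 0 -0.102 0.085; 0 0 0 0 0 -0.102 0.085; 0 0 0 0 0 -0.102 0.085; 0 0 0 0 0 -0.102 0.085; 0 0 0 0 0 -0.102 0.085",
)

```text
time: 3.15
position: [424.1, -187.2, 250.0]
eef_rot: [[0.138, 0.99, 0.0], [0.99, -0.138, -0.0], [-0.0, 0.0, -1.0]]
wrist_force: [-0.2, 0.0, 0.5]
gripper_width: 0.995
gripper_force: 0.0
```

Run:
```python
from h import *
s,T=cur(); print(s['time'],T,s['joint_pos'],s['wrist_force'])
m=viewer.camera_model('wrist'); im=viewer.read_camera('wrist'); print(np.array(m['pose']),m['fx'],m['cx'],m['cy'])
cv2.imwrite('pics/w1.png',im); np.save('w1.npy',np.array(m['pose']))
for l in ['gauge','gauge_grip','cradle']:
    r=viewer.outline_of('wrist',l); print(l,[(round(x['score'],2),np.round(x['rect'],1).tolist()) for x in r[:3]])
for p in [(446,-38,60),(432.4,-127.6,60),(424,-187,60)]: print(proj(m,p))
```

```text
3.15 [[   0.138    0.99     0.     424.07 ]
 [   0.99    -0.138   -0.    -187.238]
 [  -0.       0.      -1.     249.968]
 [   0.       0.       0.       1.   ]] [-0.575  0.215 -0.493  0.862 -0.     1.134] [-0.206  0.001  0.462]
[[   0.99     0.13     0.046  437.009]
 [  -0.138    0.936    0.325 -102.913]
 [  -0.001   -0.328    0.945  320.816]
 [   0.       0.       0.       1.   ]] 347.6297715153357 280.10299429686575 207.12863317123865
gauge [(0.97, [280.8, 128.9, 39.7, 257.8])]
gauge_grip [(0.58, [283.5, 128.8, 43.7, 257.7])]
cradle [(0.6, [284.4, 131.4, 73.1, 248.3]), (0.15, [281.4, 129.2, 38.7, 258.4])]
[280.494 -20.972]
[278.888 122.559]
[278.788 200.447]
```

View pics/w1.png

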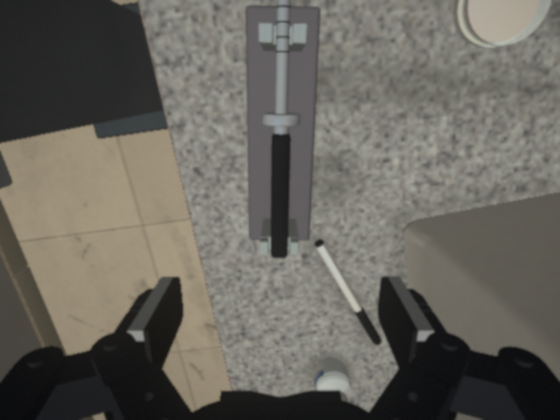

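Wrist view: collar at (281,120), black handle from (282,135) to (280,257), gauge nearly aligned with the tool. The white pen at (345,290) is clear of the fingers.

Run:
```python
from h import *
m=viewer.camera_model('wrist'); 
a,b=onz(m,(281.5,135),68),onz(m,(279.5,257),62); print('handle front/back',a,b,np.linalg.norm(a-b),(b-a))
print('collar front top', onz(m,(281.5,115),74), 'rod far post',onz(m,(283,40),64.5))
im=cv2.imread('pics/w1.png'); gray=im.max(2)
for v in range(140,250,12):
    row=gray[v,255:310]; d=np.nonzero(row<45)[0]+255; print(v,d.min() if len(d) else None,d.max() if len(d) else None)
```

```text
handle front/back [ 433.481 -135.768   68.   ] [ 417.501 -235.215   62.   ] 100.90123474105188 [-15.98  -99.447  -6.   ]
collar front top [ 435.514 -121.538   74.   ] rod far post [443.359 -74.272  64.5  ]
140 273 289
152 273 288
164 272 288
176 272 288
188 272 288
200 272 287
212 272 287
224 272 287
236 272 286
248 272 285
```

Request:
play_rows(
  steps="0.001 0.001 0.02 0 0 -0.01 0.085; 0 0 0.03 0 0 0 0.085; 0 0 0.03 0 0 0 0.085; 0 0 0.025 0 0 0 0.085; 0 0 0.02 0 0 0 0.085; 0 0 0.011 0 0 0 0.085; 0 0 0 0 0 0 0.06; 0 0 0 0 0 0 0.03; 0 0 0 0 0 0 0.01; 0 0 0 0 0 0 0.005",
)

```text
time: 4.35
position: [425.8, -186.7, 114.8]
eef_rot: [[0.133, 0.991, 0.002], [0.991, -0.133, -0.001], [-0.001, 0.002, -1.0]]
wrist_force: [-0.1, -0.1, 1.6]
gripper_width: 0.324
gripper_force: 0.0
```

Request:
play_rows(
  steps="0 0 0 0 0 0 0.0; 0 0 0 0 0 0 0.0; 0 0 0 0 0 0 0.0; 0 0 0 0 0 0 0.0; 0 0 0 0 0 0 0.0",
)

```text
time: 4.85
position: [425.3, -186.6, 114.8]
eef_rot: [[0.134, 0.991, 0.001], [0.991, -0.134, -0.001], [-0.001, 0.001, -1.0]]
wrist_force: [-1.3, -0.1, 6.7]
gripper_width: 0.151
gripper_force: 58.5
```

Request:
play_rows(
  steps="0 0 -0.005 0 0 0 0; 0 0 -0.01 0 0 0 0; 0 0 -0.015 0 0 0 0; 0 0 -0.025 0 0 0 0; 0 0 -0.03 0 0 0 0; 0 0 -0.03 0 0 0 0; 0 0 -0.02 0 0 0 0; 0 0 0 0 0 0 0",
)

```text
time: 5.65
position: [426.7, -187.2, 252.3]
eef_rot: [[0.132, 0.991, 0.005], [0.991, -0.132, -0.003], [-0.003, 0.006, -1.0]]
wrist_force: [1.1, 0.2, -0.3]
gripper_width: 0.153
gripper_force: 59.0
```

Run:
```python
from h import *
s,T=cur(); print(s['time'],T[:3,3],s['gripper_width'],s['joint_pos'])
mt=viewer.camera_model('top'); im=viewer.read_camera('top'); i2=viewer.read_camera('side')
for c in ('top','side'):
    for l in ('guide','bath','gauge'):
        for x in viewer.outline_of(c,l)[:1]:
            print(c,l,x['score'],x['rect'])
            if (c,l)==('top','bath'):
                cs,_=cv2.findContours(x['region'].astype(np.uint8),0,2); r=cv2.minAreaRect(max(cs,key=len)); print(r)
                bp=cv2.boxPoints(r); print(np.array([onz(mt,q,65) for q in bp]))
b=np.array([.107,.994,0]); b/=np.linalg.norm(b); c,sn=np.cos(np.radians(35)),np.sin(np.radians(35))
d=b*c+[0,0,-sn]; R=rot_for(d,1); p=np.array([464.5,214,135])-210*d-54*R[:,2]; print(R,p)
plan(R,p,15)
cv2.imwrite('pics/g.png',np.hstack([cv2.resize(im[215:295,100:190],None,fx=4.4,fy=4.4,interpolation=2),cv2.resize(i2[95:175,235:325],None,fx=4.4,fy=4.4,interpolation=2)]))
```

```text
5.65 [ 426.701 -187.248  252.287] 0.15339031011779952 [-0.572  0.213 -0.489  0.862  0.     1.131]
top guide 0.57 [164.2, 261.2, 41.7, 17.8]
top bath 0.55 [146.0, 257.5, 77.0, 59.8]
((147.84059143066406, 257.50885009765625), (73.43185424804688, 53.67200469970703), 5.572197437286377)
[[424.667 373.185  65.   ]
 [535.559 363.354  65.   ]
 [517.27  210.647  65.   ]
 [406.162 222.141  65.   ]]
top gauge 0.72 [350.6, 272.4, 77.9, 13.8]
side guide 0.66 [271.7, 134.5, 21.6, 17.0]
side bath 0.57 [278.2, 138.3, 50.3, 63.8]
side gauge 0.83 [190.4, 262.5, 58.4, 98.4]
[[ 0.088  0.994 -0.061]
 [ 0.814 -0.107 -0.57 ]
 [-0.574  0.    -0.819]] [449.404  73.761 299.685]
total shift [260.849 -10.059 -51.495] turn [-0.01  -0.612 -0.024] deg 35.0824543897924
row x15: [ 0.016 -0.001 -0.008] [-0.001 -0.041 -0.002] mm 18.0
```

View pics/g.png

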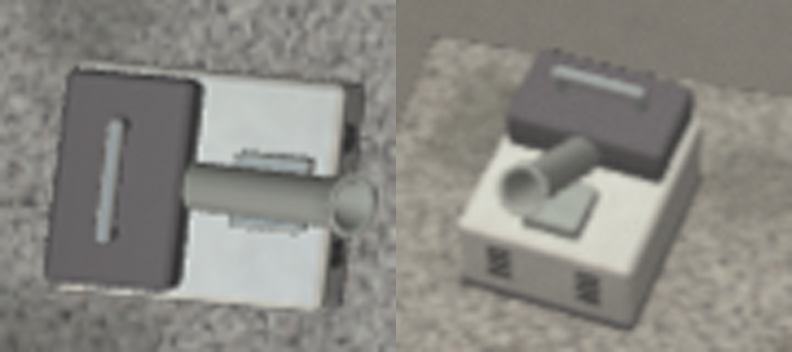

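The left crop shows the guide mouth at top px (179.8,261.8), and the right crop at side px (264.1,137.7). Both agree with (464,214,135), axis heading ≈ (0.105,0.994).

Request:
play_rows(
  steps="0.02 -0.001 -0.006 0 0 -0.024 0; 0.03 -0.001 -0.006 0 0 0 0; 0.03 -0.001 -0.006 0 0 0 0; 0.03 0 -0.006 0 0 0 0; 0.03 0 -0.006 0 0 0 0; 0.03 0 -0.006 0 0 0 0; 0.03 0 -0.006 0 0 0 0; 0.03 0 -0.006 0 0 0 0; 0.02 0 -0.004 0 0 0 0; 0.01 0 0 0 0 0 0",
)

```text
time: 7.05
position: [451.1, 73.9, 300.9]
eef_rot: [[0.107, 0.994, 0.0], [0.994, -0.107, 0.0], [0.0, 0.0, -1.0]]
wrist_force: [0.1, -0.4, -0.4]
gripper_width: 0.15
gripper_force: 59.0
```

Request:
play_rows(
  steps="0 0 0 0 -0.068 0 0; 0 0 0 0 -0.068 0 0; 0 0 0 0 -0.068 0 0; 0 0 0 0 -0.068 0 0; 0 0 0 0 -0.068 0 0; 0 0 0 0 -0.068 0 0; 0 0 0 0 -0.068 0 0; 0 0 0 0 -0.068 0 0; 0 0 0 0 -0.068 0 0; 0 0 0 0 0 0 0",
)

```text
time: 8.05
position: [450.6, 72.7, 299.2]
eef_rot: [[0.086, 0.994, -0.065], [0.813, -0.108, -0.572], [-0.575, -0.004, -0.818]]
wrist_force: [0.4, 0.7, -0.7]
gripper_width: 0.156
gripper_force: 59.0
```

Run:
```python
from h import *
b=np.array([.107,.994,0]); b/=np.linalg.norm(b); c,sn=np.cos(np.radians(35)),np.sin(np.radians(35))
d=b*c+[0,0,-sn]; R=rot_for(d,1); p=np.array([464.5,214,135])-210*d-54*R[:,2]
s,T=cur(); print(s['time'],T,s['joint_pos'],s['gripper_width']); plan(R,p,1)
m=viewer.camera_model('wrist'); im=viewer.read_camera('wrist'); cv2.imwrite('pics/w2.png',im)
for x in (60,150,): print('expected', proj(m,T[:3,3]+54*T[:3,2]+x*T[:3,0]))
print('mouth',proj(m,(464.5,214,135)), 'along axis outward', proj(m,np.array((464.5,214,135))-100*d))
for l in ['gauge','guide']:
    r=viewer.outline_of('wrist',l); print(l,[(round(x['score'],2),np.round(x['rect'],1).tolist()) for x in r[:3]])
```

```text
8.05 [[  0.086   0.994  -0.065 450.597]
 [  0.813  -0.108  -0.572  72.697]
 [ -0.575  -0.004  -0.818 299.249]
 [  0.      0.      0.      1.   ]] [ 0.269  0.345 -0.302  1.181 -0.563  2.021] 0.15553681641769648
total shift [ 0.512 -1.303 -0.887] turn [-0.004  0.002  0.001] deg 0.2545142119767879
row x1: [ 0.001 -0.001 -0.001] [-0.004  0.002  0.001] mm 1.7
expected [276.944 158.362]
expected [ 276.405 -162.457]
mouth [ 271.995 -528.114] along axis outward [273.586  -1.694]
gauge [(0.96, [281.9, 197.8, 76.1, 395.5])]
guide []
```

View pics/w2.png

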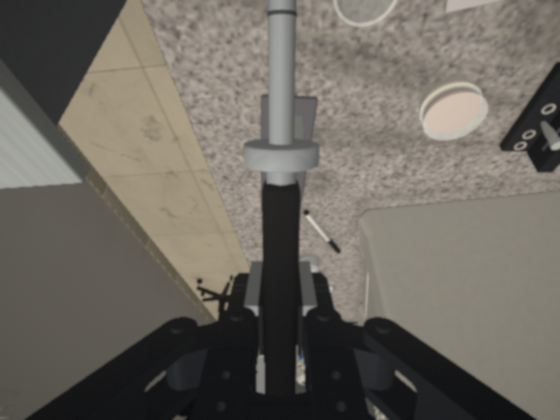

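The gauge sits squarely in the fingers: rod col 282, finger midpoint 281, no tilt. The wrist camera looks back and doesn't see the guide, so I'll close in and compare tip and mouth in the top and side views.

Request:
play_rows(
  steps="0.01 -0.001 -0.001 -0.004 0.002 0.001 0; 0.015 0 0 0 0 0 0; 0.01 0 0 0 0 0 0; 0.005 0 0 0 0 0 0; 0 0 0 0 0 0 0; 0 0 0 0 0 0 0",
)

```text
time: 8.8
position: [453.6, 105.8, 278.7]
eef_rot: [[0.09, 0.994, -0.058], [0.815, -0.107, -0.57], [-0.573, 0.004, -0.819]]
wrist_force: [-0.0, -0.3, -0.6]
gripper_width: 0.15
gripper_force: 59.0
```

Run:
```python
from h import *
s,T=cur(); print(s['time'],T)
out=[]
for c,(u,v) in (('top',(160,225)),('side',(235,95))):
    im=viewer.read_camera(c); m=viewer.camera_model(c); cr=cv2.resize(im[v:v+75,u:u+75],None,fx=5.3,fy=5.3,interpolation=2)
    for x in (60,150,170): 
        q=proj(m,T[:3,3]+54*T[:3,2]+x*T[:3,0]); print(c,x,q,(q-[u,v])*5.3)
    q=proj(m,(464.5,214,135)); print('mouth',q,(q-[u,v])*5.3)
    out.append(cr)
cv2.imwrite('pics/c1.png',np.hstack(out))
```

```text
8.8 [[  0.09    0.994  -0.058 453.593]
 [  0.815  -0.107  -0.57  105.791]
 [ -0.573   0.004  -0.819 278.666]
 [  0.      0.      0.      1.   ]]
top 60 [224.458 264.965] [341.625 211.815]
top 150 [188.022 260.727] [148.514 189.355]
top 170 [180.445 259.846] [108.359 184.685]
mouth [180.336 260.43 ] [107.78  187.781]
side 60 [246.559 149.776] [ 61.262 290.313]
side 150 [261.09  140.858] [138.278 243.048]
side 170 [263.975 139.088] [153.566 233.666]
mouth [263.596 139.403] [151.558 235.336]
```

View pics/c1.png

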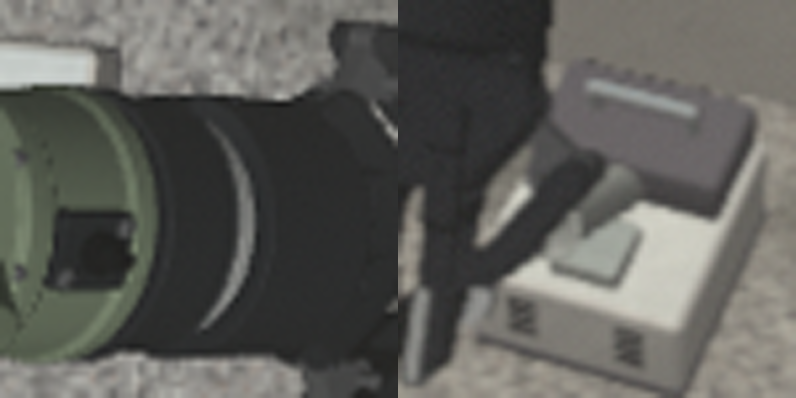

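The arm hides the tip and mouth in both views (top crop covered by the forearm, side by the gripper). I'll refine the mouth by fitting the known bath and rim geometry to the initial pictures, then check with an overlay.

```bash
cat > fit.py <<'E'
from h import *
from scipy.ndimage import map_coordinates, gaussian_filter
from scipy.optimize import differential_evolution
c,sn=np.cos(np.radians(35)),np.sin(np.radians(35))
I={k:gaussian_filter(cv2.imread(f'pics/{k}0.png').astype(float),(.7,.7,0)) for k in('top','side')}; M={k:viewer.camera_model(k) for k in I}
def geo(q):
    x,y,yaw=q; b=np.array([np.sin(yaw),np.cos(yaw),0]); n=np.array([np.cos(yaw),-np.sin(yaw),0]); mo=np.array([x,y,135.]); o=b*-c+[0,0,sn]; w=np.cross(o,n)
    th=np.linspace(0,2*np.pi,60,endpoint=False); rim=lambda r:mo+r*(np.cos(th)[:,None]*n+np.sin(th)[:,None]*w)
    ce=mo+85*b; ce[2]=0; t=np.linspace(-.9,.9,40)[:,None]
    L={'front':ce-65*b+55*n*t+[0,0,65.],'r':ce+55*n+65*b*np.linspace(-.9,.1,30)[:,None]+[0,0,65.],'l':ce-55*n+65*b*np.linspace(-.9,.1,30)[:,None]+[0,0,65.]}
    return rim(15),rim(11),L
def P(m,p):
    h=np.c_[p,np.ones(len(p))]@np.linalg.inv(m['pose']).T; return np.c_[m['cx']-m['fx']*h[:,0]/h[:,2],m['cy']+m['fy']*h[:,1]/h[:,2]]
def cost(v,cams=('top','side')):
    s=0
    for i,k in enumerate(cams):
        r,ri,L=geo(v[:3]); sh=v[3+2*i:5+2*i]
        for p,wt in [(r,1.5)]+[(l,1) for l in L.values()]:
            u=P(M[k],p)+sh; t=np.gradient(u,axis=0); 
            if p is r: t=np.roll(u,-1,0)-np.roll(u,1,0)
            nn=np.c_[-t[:,1],t[:,0]]; nn/=np.linalg.norm(nn,axis=1)[:,None]+1e-9
            a,b2=[np.stack([map_coordinates(I[k][:,:,j],(u+e*nn)[:,::-1].T,order=1) for j in range(3)],1) for e in(.9,-.9)]
            s+=wt*np.minimum(np.linalg.norm(a-b2,axis=1),70).mean()
    return -s+2*np.sum((v[3:]/1.0)**2)
if __name__=='__main__':
    for cams in (('top','side'),('top',),('side',)):
        B=[(455,475),(203,225),(.05,.17)]+[(-2,2)]*(2*len(cams))
        r=differential_evolution(cost,B,args=(cams,),seed=1,maxiter=60,popsize=12); print(cams,r.x,r.fun)
        if len(cams)==2: best=r.x
    out=[]
    for i,(k,(u,v)) in enumerate((('top',(105,225)),('side',(235,95)))):
        f=5; im=cv2.resize(cv2.imread(f'pics/{k}0.png')[v:v+80,u:u+80],None,fx=f,fy=f,interpolation=2)
        R,ri,L=geo(best[:3])
        for p in [R,ri]+list(L.values()):
            for q in P(M[k],p)+best[3+2*i:5+2*i]: cv2.circle(im,tuple(int(a) for a in ((q-[u,v]+.5)*f)),1,(0,0,255),-1)
        out.append(im)
    cv2.imwrite('pics/fit.png',np.hstack(out))
E
timeout 250 python3 fit.py
```

```text
('top', 'side') [461.581 217.255   0.126   0.029  -0.02    0.477   0.118] -443.895008062508
('top',) [460.996 217.683   0.14    0.285   0.168] -178.62144793631066
('side',) [463.504 217.596   0.118  -0.105   0.093] -268.3292603192903
```

View pics/fit.png

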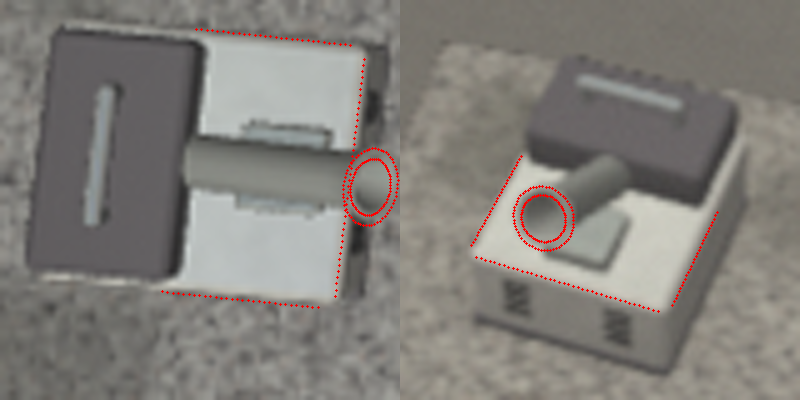

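The overlay fits the casing edges within about 1 px. The rim circle sits within 1 px of the real ring at left (372,184) and right (545,214). So mouth ≈ (463,216.5,135), yaw ≈ 0.117, well inside the 22 mm funnel.

```bash
cat >> h.py <<'E'
def ins(out,mo=(463,216.5,135),yaw=.117,N=1):
    c,sn=np.cos(np.radians(35)),np.sin(np.radians(35)); d=np.array([np.sin(yaw)*c,np.cos(yaw)*c,-sn]); R=rot_for(d,1)
    plan(R,np.array(mo)-(150+out)*d-54*R[:,2],N)
E
python3 -c "
from h import *
ins(0); ins(-90)"
```

```text
total shift [23.738 -3.561  0.074] turn [ 0.009 -0.001  0.005] deg 0.5899623549232181
row x1: [ 0.024 -0.004  0.   ] [ 0.009 -0.001  0.005] mm 24.0
total shift [113.737  -3.083   0.155] turn [ 0.009 -0.001  0.005] deg 0.5899623549232181
row x1: [ 0.114 -0.003  0.   ] [ 0.009 -0.001  0.005] mm 113.8
```

Request:
play_rows(
  steps="0 -0.0035 0 0.009 0 0.005 0; 0.008 0 0 0 0 0 0; 0.008 0 0 0 0 0 0; 0.006 0 0 0 0 0 0; 0.006 0 0 0 0 0 0; 0.005 0 0 0 0 0 0; 0.005 0 0 0 0 0 0; 0 0 0 0 0 0 0",
)

```text
time: 9.7
position: [453.7, 137.4, 256.5]
eef_rot: [[0.094, 0.993, -0.067], [0.814, -0.116, -0.569], [-0.573, -0.001, -0.82]]
wrist_force: [-0.4, -0.3, -0.4]
gripper_width: 0.146
gripper_force: 59.0
```

```bash
python3 -c "
from h import *
s,T=cur();print(T[:3,:3].T@s['wrist_force'],s['ft_torque'],s['joint_pos']); ins(-90)"
```

```text
[-0.044 -0.366  0.554] [ 0.636 -0.022  0.052] [ 0.384  0.456 -0.255  1.185 -0.526  2.158]
total shift [74.922  0.096 -0.108] turn [-0.001 -0.001  0.001] deg 0.09260591959607314
row x1: [ 0.075  0.    -0.   ] [-0.001 -0.001  0.001] mm 74.9
```

Tip is about 15 mm into the funnel with no contact force. Continue gently.

Request:
play_rows(
  steps="0.006 0 0 0 0 0 0; 0.006 0 0 0 0 0 0; 0.006 0 0 0 0 0 0; 0.006 0 0 0 0 0 0; 0 0 0 0 0 0 0",
)

```text
time: 10.2
position: [456.0, 157.1, 242.6]
eef_rot: [[0.094, 0.993, -0.067], [0.814, -0.116, -0.569], [-0.573, -0.001, -0.82]]
wrist_force: [0.1, -0.3, -1.4]
gripper_width: 0.147
gripper_force: 59.0
```

Request:
play_rows(
  steps="0.006 0 0 0 0 0 0; 0.006 0 0 0 0 0 0; 0.006 0 0 0 0 0 0; 0.005 0 0 0 0 0 0; 0 0 0 0 0 0 0",
)

```text
time: 10.7
position: [458.1, 175.7, 229.5]
eef_rot: [[0.094, 0.993, -0.067], [0.814, -0.116, -0.569], [-0.573, -0.001, -0.82]]
wrist_force: [0.5, -0.1, -0.1]
gripper_width: 0.15
gripper_force: 59.0
```

```bash
python3 -c "
from h import *
s,T=cur();print(T[:3,:3].T@s['wrist_force'],s['ft_torque']); ins(-90)"
```

```text
[0.032 0.461 0.097] [ 0.631 -0.075  0.017]
total shift [27.864  0.1   -0.122] turn [-0.001 -0.001  0.001] deg 0.09664768754815217
row x1: [ 0.028  0.    -0.   ] [-0.001 -0.001  0.002] mm 27.9
```

Request:
play_rows(
  steps="0.006 0 0 0 0 0 0; 0.006 0 0 0 0 0 0; 0.005 0 0 0 0 0 0; 0.003 0 0 0 0 0 0; 0.002 0 0 0 0 0 0; 0 0 0 0 0 0 0",
)

```text
time: 11.3
position: [460.3, 193.3, 217.3]
eef_rot: [[0.095, 0.993, -0.067], [0.814, -0.116, -0.569], [-0.573, -0.001, -0.82]]
wrist_force: [-0.0, 0.7, -0.9]
gripper_width: 0.155
gripper_force: 59.0
```

Request:
play_rows(
  steps="0.002 0 0 0 0 0 0; 0.001 0 0 0 0 0 0; 0.001 0 0 0 0 0 0; 0.001 0 0 0 0 0 0; 0 0 0 0 0 0 0",
)

```text
time: 11.8
position: [460.6, 194.4, 216.7]
eef_rot: [[0.094, 0.993, -0.067], [0.809, -0.115, -0.576], [-0.58, 0.0, -0.815]]
wrist_force: [-2.0, -10.5, 11.3]
gripper_width: 0.151
gripper_force: 59.5
```

```bash
python3 -c "
from h import *
s,T=cur();print(T[:3,:3].T@s['wrist_force'],s['ft_torque']); ins(-90)
im=viewer.read_camera('side'); cv2.imwrite('pics/in.png',cv2.resize(im[90:190,220:330],None,fx=5,fy=5,interpolation=2))"
```

```text
[-15.279  -0.751  -3.056] [-2.257  0.444 -0.051]
total shift [ 5.126 -0.151  0.134] turn [0.001 0.007 0.001] deg 0.4352273337719035
row x1: [ 0.005 -0.     0.   ] [0.001 0.007 0.001] mm 5.1
```

View pics/in.png

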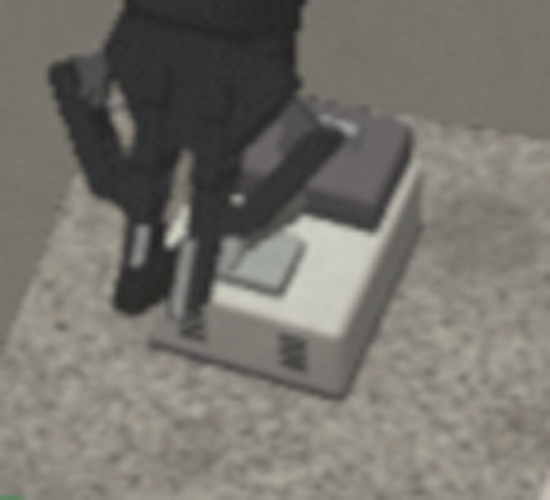

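The side crop shows the gripper over the mouth, with the rim hidden. I'll use the wrist view to see the collar.

```bash
python3 -c "
from h import *
im=viewer.read_camera('wrist'); cv2.imwrite('pics/w3.png',im)"
```

```text
(no output)
```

View pics/w3.png

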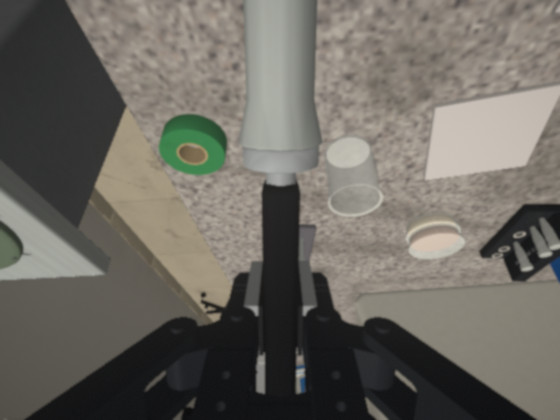

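The wrist view shows the collar (row 160) flush and concentric against the flared tube rim, so it is fully seated. Now I'll draw it out along the axis.

Request:
play_rows(
  steps="-0.003 0 0 0 0 0 0; -0.004 0 0 0 0 0 0; -0.006 0 0 0 0 0 0; -0.008 0 0 0 0 0 0; -0.01 0 0 0 0 0 0; -0.01 0 0 0 0 0 0; -0.01 0 0 0 0 0 0; -0.01 0 0 0 0 0 0; -0.01 0 0 0 0 0 0; -0.01 0 0 0 0 0 0",
)

```text
time: 12.9
position: [453.0, 130.5, 261.6]
eef_rot: [[0.095, 0.993, -0.067], [0.814, -0.117, -0.569], [-0.573, -0.0, -0.82]]
wrist_force: [-0.5, -0.5, -0.7]
gripper_width: 0.15
gripper_force: 58.9
```

Request:
play_rows(
  steps="-0.01 0 0 0 0 0 0; -0.01 0 0 0 0 0 0; -0.015 0 0 0 0 0 0; -0.02 0 0 0 0 0 0; -0.02 0 0 0 0 0 0; -0.02 0 0 0 0 0 0; 0 0 0 0 0 0 0; 0 0 0 0 0 0 0",
)

```text
time: 13.7
position: [443.9, 53.6, 315.7]
eef_rot: [[0.096, 0.993, -0.067], [0.814, -0.118, -0.568], [-0.572, 0.0, -0.82]]
wrist_force: [0.5, 0.4, -2.1]
gripper_width: 0.154
gripper_force: 59.0
```

Run:
```python
from h import *
s,T=cur(); print(s['time'],T,s['joint_pos'],s['gripper_width'])
g=np.array([.107,.994,0]); R=rot_for(g,1); tip=np.array([620.5,74,106.]); g=R[:,0]
p=tip-150*g-54*R[:,2]; print(p)
T2=T.copy(); T2[:3,:3]=R; plan(R,T[:3,3],1); plan(R,p,1,T2)
```

```text
13.7 [[  0.096   0.993  -0.067 443.938]
 [  0.814  -0.118  -0.568  53.563]
 [ -0.572   0.     -0.82  315.743]
 [  0.      0.      0.      1.   ]] [ 0.233  0.301 -0.317  1.188 -0.567  1.991] 0.15413203427259806
[604.446 -75.138 160.   ]
total shift [0. 0. 0.] turn [-0.003  0.609 -0.01 ] deg 34.91389469417185
row x1: [ 0.  0. -0.] [-0.003  0.609 -0.01 ] mm 0.0
total shift [-110.783  173.361  155.743] turn [0. 0. 0.] deg 1.1204101951170943e-16
row x1: [-0.111  0.173  0.156] [0. 0. 0.] mm 258.0
```

Request:
play_rows(
  steps="0 0 0 0 0.061 0 0; 0 0 0 0 0.061 0 0; 0 0 0 0 0.061 0 0; 0 0 0 0 0.061 0 0; 0 0 0 0 0.061 0 0; 0 0 0 0 0.061 0 0; 0 0 0 0 0.061 0 0; 0 0 0 0 0.061 0 0; 0 0 0 0 0.061 0 0; 0 0 0 0 0.061 0 0",
)

```text
time: 14.7
position: [443.8, 54.4, 314.9]
eef_rot: [[0.115, 0.993, -0.001], [0.993, -0.115, 0.002], [0.002, -0.002, -1.0]]
wrist_force: [0.7, 0.2, -1.0]
gripper_width: 0.154
gripper_force: 58.9
```

Request:
play_rows(
  steps="0 0 0 0 0 0.07 0; 0 0 0 0 0 0.07 0; 0 0 0 0 0 0.07 0; 0 0 0 0 0 0.07 0; 0 0 0 0 0 0.07 0; 0 0 0 0 0 0.07 0; 0 0 0 0 0 0.07 0; 0 0 0 0 0 0.07 0; 0 0 0 0 0 0.07 0; 0 0 0 0 0 0.07 0",
)

```text
time: 15.7
position: [443.8, 54.4, 314.7]
eef_rot: [[0.73, 0.683, -0.002], [0.683, -0.73, -0.0], [-0.002, -0.002, -1.0]]
wrist_force: [0.1, 0.5, -0.4]
gripper_width: 0.154
gripper_force: 58.9
```

Run:
```python
from h import *
s,T=cur(); print(s['time'],T,s['joint_pos'],s['gripper_width'])
g=T[:3,0]*[1,1,0]; R=rot_for(g,1); g=R[:,0]; p=np.array([620.5,74,106.])-150*g-54*R[:,2]; print(p); plan(R,p,1)
```

```text
15.7 [[  0.73    0.683  -0.002 443.751]
 [  0.683  -0.73   -0.     54.395]
 [ -0.002  -0.002  -1.    314.703]
 [  0.      0.      0.      1.   ]] [-0.043  0.129 -0.422  1.023 -0.     2.346] 0.15363443523530063
[510.972 -28.487 160.   ]
total shift [ -7.275 106.697 154.545] turn [-0.002  0.002 -0.   ] deg 0.1360716728212213
row x1: [-0.007  0.107  0.154] [-0.002  0.002 -0.   ] mm 187.9
```

Request:
play_rows(
  steps="-0.001 0.01 0.015 0 0 0 0; -0.001 0.015 0.02 0 0 0 0; -0.001 0.015 0.022 0 0 0 0; -0.001 0.015 0.022 0 0 0 0; -0.001 0.015 0.022 0 0 0 0; -0.001 0.015 0.022 0 0 0 0; -0.001 0.012 0.017 0 0 0 0; 0 0.007 0.01 0 0 0 0; 0 0.003 0.0045 0 0 0 0; 0 0 0 0 0 0 0",
)

```text
time: 16.7
position: [511.9, -28.6, 160.4]
eef_rot: [[0.729, 0.685, -0.002], [0.685, -0.729, 0.0], [-0.001, -0.002, -1.0]]
wrist_force: [-0.6, -0.2, -1.3]
gripper_width: 0.151
gripper_force: 59.0
```

Run:
```python
from h import *
s,T=cur(); print(s['time'],T,s['gripper_width'],s['dq'])
for k in('top','side'):
    m=viewer.camera_model(k); im=viewer.read_camera(k)
    print(k,'exp tip',proj(m,T[:3,3]+54*T[:3,2]+150*T[:3,0]),'tile c',proj(m,(620.5,74,6)))
    for x in viewer.outline_of(k,'gauge')[:1]:
        v,u=np.nonzero(x['region']); a=np.c_[u,v]; d=a-a.mean(0); w=np.linalg.svd(d,full_matrices=False)[2][0]; t=d@w
        print(x['score'],'ends',a[t.argmin()],a[t.argmax()],'dir',w, 'exp dir',proj(m,T[:3,3]+54*T[:3,2]+150*T[:3,0])-proj(m,T[:3,3]+54*T[:3,2]+60*T[:3,0]))
    for l in ('beaker_mid','petri_mid','tape_mid'):
        for x in viewer.outline_of(k,l)[:1]: print(l,x['score'],x['rect'])
m=viewer.camera_model('wrist'); im=viewer.read_camera('wrist')
# collar/rod in wrist view vs the first held view
for n in ('w2',None):
    g=im if n is None else cv2.imread(f'pics/{n}.png')
    print(n,'collar/handle edge rows', [int(r) for r in range(120,230) if abs(int(g[r,281].max())-int(g[r-1,281].max()))>20])
```

```text
16.7 [[  0.729   0.685  -0.002 511.921]
 [  0.685  -0.729   0.    -28.641]
 [ -0.001  -0.002  -1.    160.367]
 [  0.      0.      0.      1.   ]] 0.1508506048109042 [ 0.007 -0.027  0.003  0.014  0.002  0.002]
top exp tip [250.629 181.747] tile c [251.149 188.083]
0.76 ends [251 180] [287 222] dir [0.692 0.722] exp dir [-30.713 -31.218]
beaker_mid 0.52 [257.5, 237.8, 18.8, 20.8]
petri_mid 0.55 [318.1, 183.5, 14.4, 7.0]
tape_mid 0.9 [241.8, 298.6, 24.5, 25.9]
side exp tip [316.692 208.674] tile c [313.768 230.31 ]
0.73 ends [295 243] [334 216] dir [ 0.982 -0.186] exp dir [ 35.947 -17.933]
beaker_mid 0.36 [219.8, 200.0, 21.5, 21.8]
petri_mid 0.94 [300.3, 278.9, 27.2, 27.1]
tape_mid 0.73 [218.6, 201.5, 20.8, 20.2]
w2 collar/handle edge rows [145, 185, 186, 187]
None collar/handle edge rows [145, 150, 185, 186, 187]
```

Collar and handle rows in the wrist view match the first held view, so the gauge has not turned in the grip. The tip is where expected and the bystanders haven't moved. Let it settle, then hand in.

Request:
play_rows(
  steps="0 0 0 0 0 0 0; 0 0 0 0 0 0 0; 0 0 0 0 0 0 0; 0 0 0 0 0 0 0; 0 0 0 0 0 0 0",
)

```text
time: 17.75
position: [512.1, -28.9, 160.8]
eef_rot: [[0.729, 0.685, -0.001], [0.685, -0.729, 0.0], [-0.0, -0.001, -1.0]]
wrist_force: [-0.9, -0.5, -0.9]
gripper_width: 0.152
gripper_force: 59.0
```

```bash
python3 -c "
from h import *
s,T=cur(); print(s['time'],T[:3,3],T[:3,3]+54*T[:3,2]+150*T[:3,0],s['dq']); print(workorder.job_done())"
```

```text
17.75 [512.07  -28.86  160.838] [621.376  73.828 106.77 ] [ 0.002 -0.001 -0.001  0.001  0.     0.001]
the job is handed in; nothing more can be done
None
```

The gauge went into the guide tube until its collar seated, was drawn right out, and is held level and still with its tip about 10 cm above the middle of the large white tile; I handed the job in at 17.75 s, no verdict came back, and the beaker, tape and petri dishes looked unmoved in the camera checks.

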